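# Latch the hold-down bail over the filled tube rack

## Robot

A 6-joint arm with a two-finger parallel gripper is mounted at the origin on the work surface. World frame = base frame: x ahead of the robot, y to its left, z up, the work surface at z = 0. Lengths are in m, angles in rad, forces in N, time in s.
With the tool pointing down it reaches from about 0.375 to 0.975 m from the base axis. Payload 3.8 kg.
Tool frame: the origin (TCP) lies midway between the tips of the shut fingers; the grasp point (between the pads) lies 19 mm behind it; z points along the fingers, y is the line along which they close (so a half turn about z gives the same grasp; the last joint's range is limited). The gripper opens to 85 mm and grips with 20 to 120 N. Pads are 22 mm wide; open, the fingers measure 114 mm over their backs; the gripper's body (76 mm by 85 mm) begins 54 mm behind the grasp point. The pads swing forward as they close: fully open they stand 13 mm farther back than shut.
Start: joints at [-1.194, 0.264, 1.604, -0, 1.274, -0.037], TCP at [0.271, -0.618, 0.206] pointing down, gripper open.
Joint ranges: [-2.63, 2.63], [-0.94, 2.18], [0.31, 2.57], [-1.31, 4.45], [0, 2.66], [-2.55, 2.55]. Speed limits (rad/s): [2.57, 2.57, 3.14, 3.14, 3.14, 3.14].

## Interface

Orientations are given as a rotation vector (axis times angle).
In Python, from workcell import bot, imaging gives the robot as it stands.
- The arm moves only by the tool step_arm, never from a script. Its argument "series" is a list of rows, each an object of numbers: "grip": the closure, from -1 (fully open) to 1 (shut); "x", "y", "z": the shift along the tool's x, y, z normalised to -1 to 1, where 1 is 500 mm; "ax", "ay", "az": the turn, a rotation vector about the tool's x, y, z normalised to -1 to 1, where 1 is 30 degrees. A call has 1 to 12 rows; each row is the pose to reach, as a shift and turn from the pose commanded when the call began, along the tool's axes at that moment; what a row does not reach only later rows make up. A row lasts 1/10 s, in which the tool goes at most 50 mm and 8.59 degrees, less where a joint would pass 70% of its speed; a pose out of reach is approached as far as the arm can. A call with a number of a shift or a turn outside -1 to 1 is refused whole. A call with a gripper value outside its range is refused whole. The fingers move at their own pace and stop on an object; "force" is the grip in N (left out, the last holds). Time passes only in rows, so rows that repeat a pose let the fingers close. It gives the time, the measured TCP pose, the force, the opening and the grip force at its end, in the units of the state.
- bot.read_state(): the state, without advancing time (a new reading comes with each control period).
- imaging.read_camera(name): name is "scene" or "top" or "wrist"; returns a dict with "img" (480x640x3 uint8, red, green, blue), "fx", "fy", "cx", "cy" (pixels), "R" (3x3) and "t" (3): a world point X has camera coordinates R X + t. Camera axes: x right, y down, z forward; pixel columns grow to the right and rows downward; lengths in m; the calibration is good to about 2 mm. The wrist camera is an equidistant fisheye: a pixel r from the principal point sees the ray r / f radians off the axis. A picture is of the moment at which its call begins. There is no depth.
- bot.finish_job(): hands the job in; it is judged then, once.
The state is a dict: "time": time; "q": joint angles; "joint_vel": joint speeds; "joint_torque": joint torques, N m; "tool_pos": TCP position; "tcp_rot": TCP orientation; "wrist_force": force on the tool from outside, world axes, zero at the start; "torque": the same for the moment, N m; "width": opening from 0.0 (shut) to 1.0 (fully open); "grip_force": force on a finger pad.
Only numpy, scipy, OpenCV 4.12 (cv2) and the standard library are available. Lean on these libraries where they do the work, as an engineer would, in place of code of your own. Each camera call takes 0.05 s, during which the arm holds its last target. There are 200 camera calls.

## Task

Two grey trays stand side by side, each with a hinged steel wire bail that is propped open. On the tray whose rack is full of capped tubes, swing the bail down over the tubes until it lies fully home between the two cheeks of its catch. Leave the bail of the tray with the empty rack open as it is.

Things in the scene. Friction and masses are not known exactly. Their poses are not given: they have to be found in the camera images.
- sample_tray: Tray to latch: fixed grey-green tray 300 x 110 x 30 mm with a white rack of 2 x 7 cream-capped tubes (tops at 62 mm). Origin: centre of underside, on the table; x along its length from hinge to catch (within 45 deg of straight away from the robot), z up. Hinge axis along y through (-105, 0, 68) mm. Catch: steel post at x = 100 mm, 12 mm thick, two cheeks 39 mm apart rising to 88 mm.
- sample_bail (a joint): Hinge angle (rad) of the sample tray's bail (two 6 mm steel rods, 25 mm apart): 0 = closed, level, rods between the catch's cheeks, a hard stop; grows as it swings up and back, 1.57 = upright. Starts at 0.95 to 1.3. The stiff hinge stays wherever it is left and never falls by itself; 1 to 2 N on the tab's upper face moves it.
- sample_tab (a point): Centre of the flat steel thumb tab at the free end of that bail: 44 mm long, 36 wide, 4 thick, 236 mm from the hinge axis, in line with the rods. x points outward along the bail, z is the normal of its upper face (the one to push, with closed fingers, along the arc). Closed, it lies level just beyond the catch, top 70 mm above the table.
- spare_tab (a point): Centre of the same kind of thumb tab on the bail of the other, otherwise identical tray, whose rack is empty (dark open holes). This bail is to be left propped open as it is. x points outward along that bail.

How it is judged:
At the end, for the whole second after the job is handed in: The bail of the filled tray is down in its catch (within 0.1 rad of fully closed, about 20 mm at the catch) and at rest, and the spare tray's bail is still open where it was (tab within 30 mm of its start) (value of joint sample_bail below 0.1 rad and velocity of joint sample_bail between -0.05 and 0.05 rad/s and distance of spare_tab from where it was at the start of the episode below 0.03 m); the robot touches nothing.
It fails at once if the bail of the tray with the empty rack is moved (its tab by more than 30 mm) (distance of spare_tab from where it was at the start of the episode above 0.03 m).
It also fails if it takes over 32 s, if anything falls off the work surface, if the arm or the gripper's body presses on something with over 40 N, if the wrist force passes 120 N, or if a joint passes its speed limit or range.

## Working session

There is one attempt and no reset: what is moved stays moved. The work goes in short steps, Python scripts to look and compute and a tool call to move; the robot and the scene stay as the last step left them, time stands still between calls to the robot, and variables do not carry over. Pictures are saved under pics/ and viewed, at most 10 in all, crops included, and the job is handed in when it is done.

Besides the shell and the picture viewer there is one more tool, called as name(argument=value, ...) on one line, values as JSON. step_arm: Moves the arm, as the interface text tells. Scaled input: -1 to 1 covers 500 mm each way for a shift and 30 degrees each way for a turn. Its arguments: {"type":"object","properties":{"series":{"type":"array","items":{"type":"object","properties":{"grip":{"type":"number"},"x":{"type":"number","minimum":-1,"maximum":1},"y":{"type":"number","minimum":-1,"maximum":1},"z":{"type":"number","minimum":-1,"maximum":1},"ax":{"type":"number","minimum":-1,"maximum":1},"ay":{"type":"number","minimum":-1,"maximum":1},"az":{"type":"number","minimum":-1,"maximum":1}}}},"force":{"type":"number"}},"required":["series"]}

```bash
mkdir -p pics; python3 - <<'E'
from workcell import bot, imaging
import cv2,numpy as np,pickle
d={n:imaging.read_camera(n) for n in("scene","top")}
pickle.dump(d,open('d.pkl','wb'))
for n in d:
    cv2.imwrite(f'pics/{n}0.png',d[n]['img'][:,:,::-1]); print(n,d[n]['fx'],d[n]['cx'],d[n]['cy'],d[n]['R'],d[n]['t'])
print(bot.read_state())
E
```

```text
scene 460.4687070420898 321.76133532158474 243.6796323215247 [[-0.69762522  0.71636694  0.01172421]
 [ 0.51603987  0.51375634 -0.68538841]
 [-0.49701299 -0.47209408 -0.72808328]] [ 0.37627301 -0.16844581  1.03079782]
top 567.9606515583757 316.6342857832883 232.3778820714225 [[ 0.00991452 -0.99994427  0.00362855]
 [-0.97654815 -0.01046289 -0.21504474]
 [ 0.21507072 -0.00141139 -0.97659746]] [-0.02109252  0.49432466  0.97541491]
{'time': 0.1, 'q': array([-1.19392263e+00,  2.64682706e-01,  1.60522578e+00, -8.22864435e-06,
        1.27370288e+00, -3.69394465e-02]), 'joint_vel': array([-0.00136953, -0.00090248, -0.00262529,  0.0021435 , -0.00012093,
       -0.00053454]), 'joint_torque': array([ 8.64370777e-04, -5.16706395e+01, -3.68589699e+01, -5.49777440e-05,
        6.31153991e-03,  1.37352913e-05]), 'tool_pos': array([ 0.27113183, -0.61738359,  0.20528958]), 'tcp_rot': array([-3.07263920e+00, -6.44983423e-01,  5.48200150e-04]), 'wrist_force': array([-0.77055612, -0.42488951, -1.16493162]), 'torque': array([0.0126943 , 0.01944943, 0.01350825]), 'grip_force': 0.0, 'width': 0.9995506582981625}
```

View pics/scene0.png

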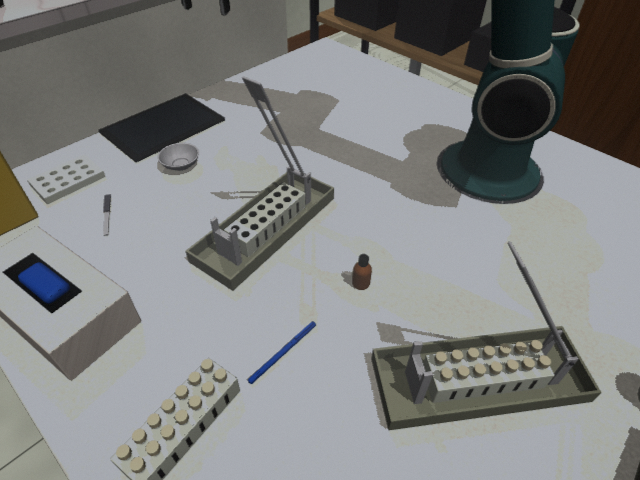

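View pics/top0.png

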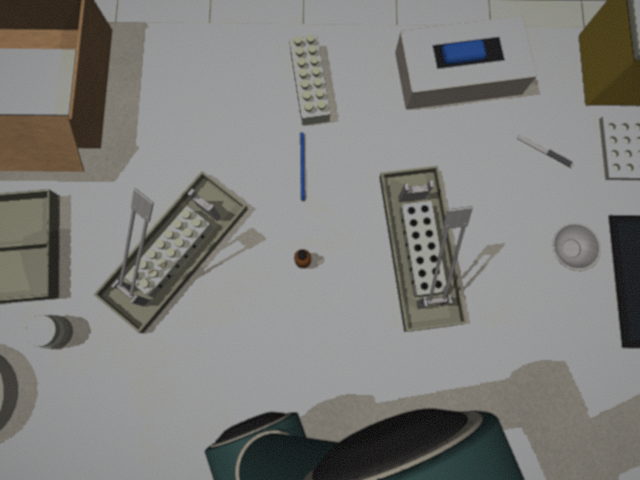

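The filled tray is on the left in the top view, with rim corners near (203,173), (254,208), (143,332) and (97,294), and its tab near (143,203). In the scene view the tab is near (515,250). The spare tray is on the right, at about (425,250).

```bash
cat > h.py <<'E'
import numpy as np,pickle,cv2
d=pickle.load(open('d.pkl','rb'))
def ray(c,u,v):
    r=c['R'].T@np.array([(u-c['cx'])/c['fx'],(v-c['cy'])/c['fy'],1]); return -c['R'].T@c['t'],r
def onz(c,p,z):
    o,r=ray(c,*p); return o+r*(z-o[2])/r[2]
def proj(c,X):
    p=c['R']@X+c['t']; return c['fx']*p[0]/p[2]+c['cx'],c['fy']*p[1]/p[2]+c['cy']
E
python3 - <<'E'
from h import *
T,S=d['top'],d['scene']
C=[onz(T,p,.03) for p in[(203,173),(254,208),(143,332),(97,294)]]
C2=[onz(S,p,.03) for p in[(373,349),(562,328),(599,394),(391,425)]]
for n,P in(('top',C),('scene',C2)): print(n,np.round(P,3).tolist(),np.mean(P,0).round(4))
c=np.mean(C,0)
ax=(C[0]+C[1]-C[2]-C[3])/2; L=np.linalg.norm(ax); ax/=L
print('L',L,'W',np.linalg.norm(C[0]-C[1]),'yaw',np.degrees(np.arctan2(ax[1],ax[0])))
h=c-.105*ax; h[2]=.068
for th in np.arange(.9,1.35,.05):
    X=h+.236*(np.cos(th)*ax+np.sin(th)*np.array([0,0,1])); E=h+.258*(np.cos(th)*ax+np.sin(th)*np.array([0,0,1]))
    print(round(th,2),X.round(3),np.round(proj(T,X)),np.round(proj(S,X)),'outer end',np.round(proj(T,E)),np.round(proj(S,E)))
big=cv2.resize(T['img'][160:340,80:280],None,fx=4,fy=3.3,interpolation=cv2.INTER_CUBIC)
cr=cv2.resize(T['img'][165:340,85:265],None,fx=3.3,fy=3.3,interpolation=cv2.INTER_CUBIC)
cv2.imwrite('pics/crop.png',cr[:,:,::-1])
E
```

```text
top [[0.613, 0.201, 0.03], [0.545, 0.102, 0.03], [0.314, 0.292, 0.03], [0.381, 0.38, 0.03]] [0.4635 0.2436 0.03  ]
scene [[0.551, 0.117, 0.03], [0.318, 0.301, 0.03], [0.386, 0.384, 0.03], [0.621, 0.206, 0.03]] [0.4693 0.2519 0.03  ]
L 0.2959647416047665 W 0.11988720386905147 yaw -38.6565691603327
0.9 [0.496 0.218 0.253] [158. 201.] [497. 268.] outer end [161. 190.] [489. 258.]
0.95 [0.489 0.223 0.26 ] [153. 204.] [507. 263.] outer end [155. 194.] [501. 252.]
1.0 [0.481 0.23  0.267] [147. 208.] [518. 258.] outer end [149. 198.] [513. 247.]
1.05 [0.473 0.236 0.273] [141. 212.] [529. 253.] outer end [142. 203.] [525. 242.]
1.1 [0.465 0.242 0.278] [134. 217.] [540. 249.] outer end [135. 208.] [538. 236.]
1.15 [0.457 0.249 0.283] [128. 221.] [551. 245.] outer end [128. 213.] [550. 232.]
1.2 [0.448 0.256 0.288] [122. 227.] [563. 241.] outer end [121. 219.] [564. 227.]
1.25 [0.44  0.263 0.292] [115. 232.] [575. 237.] outer end [113. 225.] [577. 223.]
1.3 [0.431 0.27  0.295] [109. 238.] [586. 234.] outer end [106. 231.] [590. 220.]
```

View pics/crop.png

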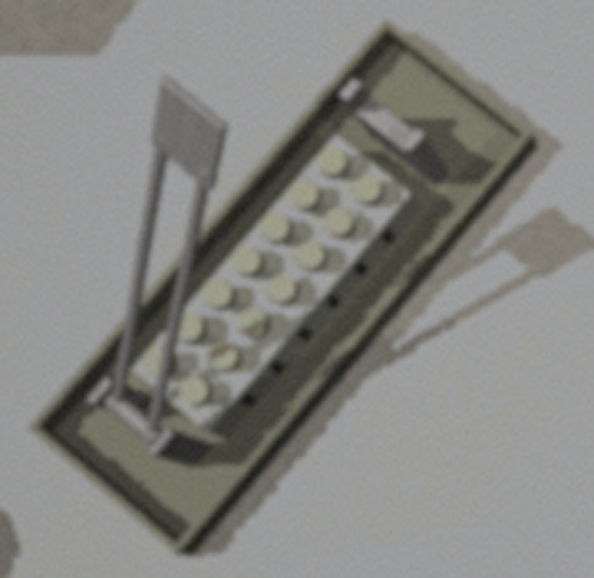

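The crop shows the tab centre at (142.6,204.4) in top-view pixels. The rim corners are at (202.6,172.6), (247.1,208.3), (141.7,331.7) and (96.5,294.7), so my earlier reading of the right corner was off.

```bash
python3 - <<'E'
from h import *
T,S=d['top'],d['scene']
C=[onz(T,p,.03) for p in[(202.6,172.6),(247.1,208.3),(141.7,331.7),(96.5,294.7)]]
c=np.mean(C,0); ax=(C[0]+C[1]-C[2]-C[3])/2; L=np.linalg.norm(ax); ax/=L
print(c,'L',L,'W',np.linalg.norm(C[0]-C[1]),'yaw',np.degrees(np.arctan2(ax[1],ax[0])))
h=c-.105*ax; h[2]=.068
for th in np.arange(.9,1.35,.05):
    X=h+.236*(np.cos(th)*ax+np.sin(th)*np.array([0,0,1])); E=h+.258*(np.cos(th)*ax+np.sin(th)*np.array([0,0,1]))
    print(round(th,2),X.round(3),np.round(proj(T,X)),np.round(proj(S,X)),'outer end',np.round(proj(T,E)),np.round(proj(S,E)))
# two-view tab end
o1,r1=ray(T,144.1,195.3);o2,r2=ray(S,511,243)
s=np.linalg.lstsq(np.c_[r1,-r2],o2-o1,rcond=None)[0];a,b=o1+r1*s[0],o2+r2*s[1];print(a,b)
for a in (a,b): print('tray x,y',(a-h)@ax,(a-h)@[-ax[1],ax[0],0],a[2]-.068)
E
```

```text
[0.46328318 0.24784036 0.03      ] L 0.29302974928857134 W 0.11104415489202826 yaw -37.80020919524942
0.9 [0.496 0.222 0.253] [155. 200.] [501. 270.] outer end [158. 190.] [493. 261.]
0.95 [0.489 0.228 0.26 ] [149. 204.] [511. 265.] outer end [152. 194.] [505. 255.]
1.0 [0.481 0.234 0.267] [144. 208.] [522. 260.] outer end [145. 198.] [517. 249.]
1.05 [0.473 0.24  0.273] [138. 212.] [533. 255.] outer end [139. 203.] [529. 244.]
1.1 [0.465 0.247 0.278] [131. 217.] [544. 251.] outer end [132. 208.] [542. 239.]
1.15 [0.456 0.253 0.283] [125. 222.] [555. 246.] outer end [125. 213.] [555. 234.]
1.2 [0.448 0.26  0.288] [119. 227.] [567. 243.] outer end [118. 219.] [568. 229.]
1.25 [0.439 0.267 0.292] [112. 232.] [578. 239.] outer end [110. 225.] [581. 225.]
1.3 [0.43  0.274 0.295] [106. 238.] [590. 236.] outer end [103. 231.] [594. 221.]
[0.49215725 0.22607249 0.29379818] [0.49459747 0.22010867 0.29262122]
tray x,y 0.1411566681214075 0.0004972673324315121 0.22579818391981482
tray x,y 0.14674010155276435 -0.0027194288845581753 0.22462121516585437
```

step_arm(series=[{"x": 0.3, "y": -0.15, "z": -0.45, "az": -0.5, "grip": 1}, {"x": 0.635, "y": -0.307, "z": -0.45, "az": -0.95, "grip": 1}, {"x": 0.635, "y": -0.307, "z": -0.45, "az": -0.95, "grip": 1}, {"x": 0.635, "y": -0.307, "z": -0.45, "az": -0.95, "grip": 1}, {"x": 0.635, "y": -0.307, "z": -0.45, "az": -0.95, "grip": 1}, {"x": 0.635, "y": -0.307, "z": -0.45, "az": -0.95, "grip": 1}, {"x": 0.635, "y": -0.307, "z": -0.45, "az": -0.95, "grip": 1}, {"x": 0.635, "y": -0.307, "z": -0.45, "az": -0.95, "grip": 1}, {"x": 0.635, "y": -0.307, "z": -0.45, "az": -0.95, "grip": 1}, {"x": 0.635, "y": -0.307, "z": -0.45, "az": -0.95, "grip": 1}])

```text
validation failed for argument at $.se...
```

```bash
cat > u.py <<'E'
from workcell import bot
import numpy as np
from scipy.spatial.transform import Rotation as Ro
ax=np.array([.790,-.613,0]);h=np.array([.383,.314,.068])
def units(P):
    s=bot.read_state();R=Ro.from_rotvec(s['tcp_rot']).as_matrix()
    print('t',s['time'],'pos',s['tool_pos'].round(4),'F',s['wrist_force'].round(1),'rz',(s['tool_pos']-h).round(3)@ax,'R',R.round(3).tolist())
    for p in P: print(np.round(p,3),'->',np.round(R.T@(np.array(p)-s['tool_pos'])/.5,3))
def arc(th,rad=.25,gap=0): # tool centre with tip's front edge on the tab face
    e,n=np.cos(th)*ax+[0,0,np.sin(th)],-np.sin(th)*ax+[0,0,np.cos(th)]
    return h+rad*e+(.002+gap)*n-.0145*ax
E
python3 -c "
from u import *
units([[.5,0,.43],[.446,.265,.43],[.446,.265,.278]])"
```

```text
t 0.1 pos [ 0.2711 -0.6174  0.2053] F [-0.8 -0.4 -1.2] rz 0.482223 R [[0.916, 0.402, -0.001], [0.402, -0.916, 0.002], [0.0, -0.002, -1.0]]
[0.5  0.   0.43] -> [ 0.916 -0.947 -0.447]
[0.446 0.265 0.43 ] -> [ 1.03  -1.476 -0.446]
[0.446 0.265 0.278] -> [ 1.03  -1.475 -0.142]
```

The call was refused and the message is cut off, so I'll try one full row.

step_arm(series=[{"x": 0.0, "y": 0.0, "z": -0.1, "ax": 0.0, "ay": 0.0, "az": 0.0, "grip": 1.0}])

```text
time: 0.2
tool_pos: [0.2691, -0.6121, 0.2458]
tcp_rot: [-3.056, -0.641, 0.005]
wrist_force: [1.0, 0.8, -1.7]
width: 0.855
grip_force: 0.0
```

step_arm(series=[{"x": 0.635, "y": -0.307, "z": -0.35, "ax": 0.0, "ay": 0.0, "az": -0.95, "grip": 1.0}, {"x": 0.635, "y": -0.307, "z": -0.35, "ax": 0.0, "ay": 0.0, "az": -0.95, "grip": 1.0}, {"x": 0.635, "y": -0.307, "z": -0.35, "ax": 0.0, "ay": 0.0, "az": -0.95, "grip": 1.0}, {"x": 0.635, "y": -0.307, "z": -0.35, "ax": 0.0, "ay": 0.0, "az": -0.95, "grip": 1.0}, {"x": 0.635, "y": -0.307, "z": -0.35, "ax": 0.0, "ay": 0.0, "az": -0.95, "grip": 1.0}, {"x": 0.635, "y": -0.307, "z": -0.35, "ax": 0.0, "ay": 0.0, "az": -0.95, "grip": 1.0}, {"x": 0.635, "y": -0.307, "z": -0.35, "ax": 0.0, "ay": 0.0, "az": -0.95, "grip": 1.0}, {"x": 0.635, "y": -0.307, "z": -0.35, "ax": 0.0, "ay": 0.0, "az": -0.95, "grip": 1.0}, {"x": 0.635, "y": -0.307, "z": -0.35, "ax": 0.0, "ay": 0.0, "az": -0.95, "grip": 1.0}, {"x": 0.635, "y": -0.307, "z": -0.35, "ax": 0.0, "ay": 0.0, "az": -0.95, "grip": 1.0}])

```text
time: 1.2
tool_pos: [0.5009, -0.3493, 0.4315]
tcp_rot: [2.819, 1.385, -0.001]
wrist_force: [0.3, -0.2, 0.1]
width: -0.002
grip_force: 0.0
```

```bash
python3 -c "
from u import *
units([[.5,0,.43],[.446,.265,.43],[.446,.265,.278]])"
```

```text
t 1.2 pos [ 0.5009 -0.3493  0.4315] F [ 0.3 -0.2  0.1] rz 0.499639 R [[0.611, 0.792, -0.0], [0.792, -0.611, -0.001], [-0.001, 0.0, -1.0]]
[0.5  0.   0.43] -> [ 0.552 -0.428  0.003]
[0.446 0.265 0.43 ] -> [ 0.905 -0.838  0.002]
[0.446 0.265 0.278] -> [ 0.906 -0.838  0.306]
```

step_arm(series=[{"x": 0.905, "y": -0.838, "z": 0.0, "ax": 0.0, "ay": 0.0, "az": 0.0, "grip": 1.0}, {"x": 0.905, "y": -0.838, "z": 0.0, "ax": 0.0, "ay": 0.0, "az": 0.0, "grip": 1.0}, {"x": 0.905, "y": -0.838, "z": 0.0, "ax": 0.0, "ay": 0.0, "az": 0.0, "grip": 1.0}, {"x": 0.905, "y": -0.838, "z": 0.0, "ax": 0.0, "ay": 0.0, "az": 0.0, "grip": 1.0}, {"x": 0.905, "y": -0.838, "z": 0.0, "ax": 0.0, "ay": 0.0, "az": 0.0, "grip": 1.0}, {"x": 0.905, "y": -0.838, "z": 0.0, "ax": 0.0, "ay": 0.0, "az": 0.0, "grip": 1.0}, {"x": 0.905, "y": -0.838, "z": 0.0, "ax": 0.0, "ay": 0.0, "az": 0.0, "grip": 1.0}, {"x": 0.905, "y": -0.838, "z": 0.0, "ax": 0.0, "ay": 0.0, "az": 0.0, "grip": 1.0}, {"x": 0.905, "y": -0.838, "z": 0.0, "ax": 0.0, "ay": 0.0, "az": 0.0, "grip": 1.0}, {"x": 0.905, "y": -0.838, "z": 0.0, "ax": 0.0, "ay": 0.0, "az": 0.0, "grip": 1.0}, {"x": 0.905, "y": -0.838, "z": 0.0, "ax": 0.0, "ay": 0.0, "az": 0.0, "grip": 1.0}, {"x": 0.905, "y": -0.838, "z": 0.0, "ax": 0.0, "ay": 0.0, "az": 0.0, "grip": 1.0}])

```text
time: 2.4
tool_pos: [0.4477, 0.248, 0.4298]
tcp_rot: [2.822, 1.379, -0.004]
wrist_force: [1.5, 0.2, 0.3]
width: -0.002
grip_force: 0.0
```

step_arm(series=[{"x": 0.0, "y": 0.0, "z": 0.1, "ax": 0.0, "ay": 0.0, "az": 0.0, "grip": 1.0}, {"x": 0.0, "y": 0.0, "z": 0.1, "ax": 0.0, "ay": 0.0, "az": 0.0, "grip": 1.0}])

```text
time: 2.6
tool_pos: [0.4421, 0.2449, 0.3686]
tcp_rot: [2.819, 1.383, -0.036]
wrist_force: [-1.1, -0.2, -1.8]
width: 0.003
grip_force: 0.0
```

```bash
python3 -c "
from u import *
units([[.446,.265,.278]])
from workcell import imaging
import cv2
i=imaging.read_camera('wrist');cv2.imwrite('pics/w1.png',i['img'][:,:,::-1])
i=imaging.read_camera('scene');cv2.imwrite('pics/s1.png',i['img'][150:450,320:640,::-1])
"
```

```text
t 2.6 pos [0.4421 0.2449 0.3686] F [-1.1 -0.2 -1.8] rz 0.088907 R [[0.612, 0.791, -0.02], [0.791, -0.612, -0.011], [-0.021, -0.009, -1.0]]
[0.446 0.265 0.278] -> [ 0.04  -0.017  0.181]
```

View pics/w1.png

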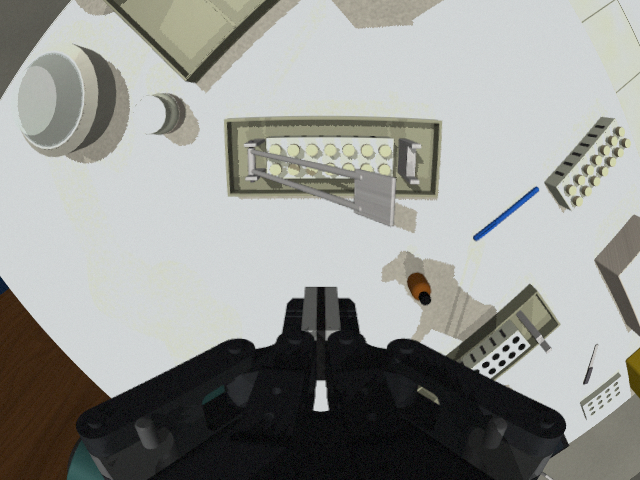

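View pics/s1.png

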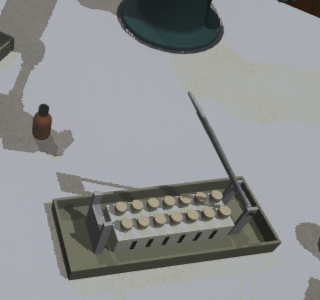

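The wrist view shows the tray at (225–440, 118–197) and the tab at (375,197), above the fingertips at (320,290). The scene crop shows the tray with its bail still open, but no gripper where I expected one, so I'll check that with the calibration.

```bash
cat >> u.py <<'E'
from workcell import imaging
def fproj(c,X):
    p=c['R']@np.array(X)+c['t']; t=np.arctan2(np.hypot(p[0],p[1]),p[2]); k=t/np.hypot(p[0],p[1])
    return np.round([c['fx']*k*p[0]+c['cx'],c['fy']*k*p[1]+c['cy']])
def fray(c,u,v):
    a=np.array([(u-c['cx'])/c['fx'],(v-c['cy'])/c['fy']]);t=np.hypot(*a)
    return -c['R'].T@c['t'],c['R'].T@np.r_[a/t*np.sin(t),np.cos(t)]
E
python3 -c "
from u import *
from h import proj
w=imaging.read_camera('wrist');s=imaging.read_camera('scene');S=bot.read_state()
print(S['time'],S['q'].round(3),S['tool_pos'],'cam',-w['R'].T@w['t'],'scene cam',-s['R'].T@s['t'])
print('tcp',fproj(w,S['tool_pos']),proj(s,S['tool_pos']))
yt=np.array([.613,.79,0]);c=h+.105*ax;c[2]=.03
for a,b in((1,1),(1,-1),(-1,-1),(-1,1)): print(fproj(w,c+a*.15*ax+b*.055*yt))
for th in (.95,1,1.05,1.1): print(th,fproj(w,h+.236*(np.cos(th)*ax+[0,0,np.sin(th)])))
P=[]
for p in((441,122),(437,198),(229,196),(225,120)):
    o,r=fray(w,*p);P.append(o+r*(.03-o[2])/r[2])
print(np.round(P,3),np.mean(P,0))
import cv2;cv2.imwrite('pics/s2.png',s['img'][:,:,::-1])
"
```

```text
2.8 [ 0.454 -0.108  1.683 -0.     1.562  1.116] [0.44984332 0.24695863 0.38440358] cam [0.49531165 0.30835723 0.54624309] scene cam [0.8617422  0.30362411 0.63064435]
tcp [325. 280.] (np.float64(595.1482741330906), np.float64(161.9587309394745))
[437. 126.]
[432. 201.]
[227. 201.]
[224. 125.]
0.95 [378. 198.]
1 [367. 200.]
1.05 [355. 202.]
1.1 [342. 204.]
[[0.627 0.202 0.03 ]
 [0.559 0.114 0.03 ]
 [0.321 0.302 0.03 ]
 [0.388 0.389 0.03 ]] [0.47365182 0.25199447 0.03      ]
```

View pics/s2.png

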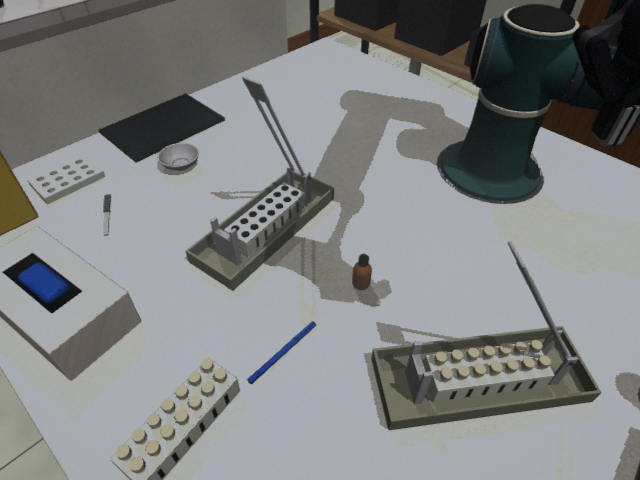

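```bash
python3 -c "
from u import *
from h import proj
import cv2
units([])
s=imaging.read_camera('scene');units([]);p=bot.read_state()['tool_pos']
print(proj(s,p),proj(s,p+[0,0,.05]))
cv2.imwrite('pics/s3.png',cv2.resize(s['img'][60:220,520:640,::-1],None,fx=3.5,fy=3.5))
"
```

```text
t 2.8 pos [0.4498 0.247  0.3844] F [1.1 0.6 0.6] rz 0.094001 R [[0.615, 0.789, 0.004], [0.789, -0.615, 0.001], [0.003, 0.002, -1.0]]
t 2.85 pos [0.4503 0.2472 0.3854] F [0.5 0.5 1.5] rz 0.094001 R [[0.615, 0.789, 0.006], [0.789, -0.615, 0.002], [0.005, 0.003, -1.0]]
(np.float64(595.7416673204846), np.float64(161.3998689321091)) (np.float64(623.1821804659094), np.float64(111.10636487576878))
```

View pics/s3.png

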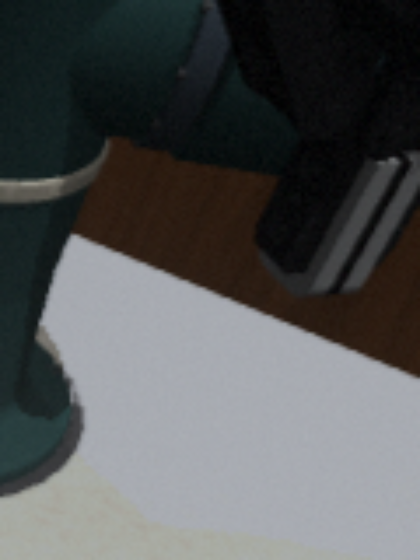

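The visible tip is at about (616,143) against a predicted (596,161), so the real tip may sit about 1–2 cm higher and further back than reported. I'll aim inward on the tab at first and rely on force.

```bash
sed -i 's/h=np.array(\[.383,.314/h=np.array([.386,.315/' u.py; python3 -c "
from u import *
units([arc(1.0,.232,.03)])"
```

```text
t 2.85 pos [0.4503 0.2472 0.3854] F [0.5 0.5 1.5] rz 0.092244 R [[0.615, 0.789, 0.006], [0.789, -0.615, 0.002], [0.005, 0.003, -1.0]]
[0.452 0.264 0.281] -> [ 0.027 -0.017  0.21 ]
```

step_arm(series=[{"x": 0.027, "y": -0.017, "z": 0.07, "ax": 0.0, "ay": 0.0, "az": 0.0, "grip": 1.0}, {"x": 0.027, "y": -0.017, "z": 0.13, "ax": 0.0, "ay": 0.0, "az": 0.0, "grip": 1.0}, {"x": 0.027, "y": -0.017, "z": 0.18, "ax": 0.0, "ay": 0.0, "az": 0.0, "grip": 1.0}, {"x": 0.027, "y": -0.017, "z": 0.2, "ax": 0.0, "ay": 0.0, "az": 0.0, "grip": 1.0}, {"x": 0.027, "y": -0.017, "z": 0.2, "ax": 0.0, "ay": 0.0, "az": 0.0, "grip": 1.0}, {"x": 0.027, "y": -0.017, "z": 0.2, "ax": 0.0, "ay": 0.0, "az": 0.0, "grip": 1.0}, {"x": 0.027, "y": -0.017, "z": 0.2, "ax": 0.0, "ay": 0.0, "az": 0.0, "grip": 1.0}, {"x": 0.027, "y": -0.017, "z": 0.2, "ax": 0.0, "ay": 0.0, "az": 0.0, "grip": 1.0}])

```text
time: 3.65
tool_pos: [0.4505, 0.2641, 0.2834]
tcp_rot: [-2.821, -1.382, -0.005]
wrist_force: [-0.5, 0.2, -0.1]
width: -0.001
grip_force: 0.0
```

```bash
python3 -c "
from u import *
from h import proj
import cv2
for t in (1,.95,.9,.85,.8,.75,.7,.65,.6): units([arc(t,.232+.02*(1-t))]) if 0 else None
units([arc(t,.232+.02*(1-t)) for t in (1,.95,.9,.85,.8,.75,.7,.65,.6)])
s=imaging.read_camera('scene');p=bot.read_state()['tool_pos'];print(proj(s,p))
w=imaging.read_camera('wrist');print(fproj(w,p))
a=cv2.resize(s['img'][150:350,480:640,::-1],None,fx=2.5,fy=2.5); b=cv2.resize(w['img'][100:350,200:440,::-1],None,fx=1.6667,fy=2)
cv2.imwrite('pics/m.png',np.hstack([a,b]))
"
```

```text
t 3.65 pos [0.4505 0.2641 0.2834] F [-0.5  0.2 -0.1] rz 0.082613 R [[0.613, 0.79, 0.003], [0.79, -0.613, 0.001], [0.003, 0.001, -1.0]]
[0.472 0.248 0.264] -> [0.001 0.054 0.038]
[0.48  0.242 0.259] -> [0.001 0.074 0.05 ]
[0.488 0.236 0.253] -> [0.001 0.094 0.062]
[0.496 0.23  0.246] -> [0.001 0.114 0.075]
[0.503 0.224 0.239] -> [0.001 0.133 0.09 ]
[0.51  0.218 0.231] -> [0.001 0.151 0.105]
[0.517 0.213 0.223] -> [0.001 0.168 0.121]
[0.524 0.208 0.214] -> [0.001 0.185 0.139]
[0.53  0.203 0.205] -> [0.001 0.2   0.157]
(np.float64(567.9507808417914), np.float64(249.11976241102906))
[322. 279.]
```

View pics/m.png

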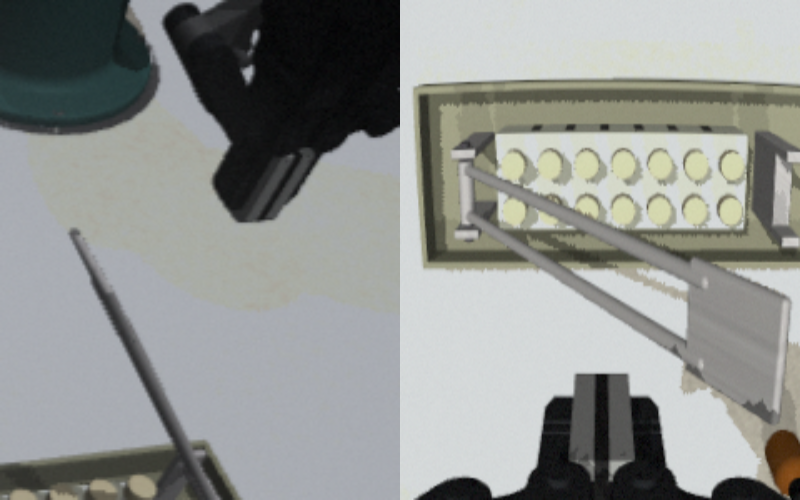

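The tip is about 13 mm short of the reported TCP in both views. In the scene view it shows at (582,237) against a predicted (568,249), and in the wrist view at row 287 against 279. It is behind the tab's upper face, so I'll push along the arc with the z target 10 mm lower.

step_arm(series=[{"x": 0.0, "y": 0.0, "z": 0.04, "ax": 0.0, "ay": 0.0, "az": 0.0, "grip": 1.0}, {"x": 0.0, "y": 0.027, "z": 0.058, "ax": 0.0, "ay": 0.0, "az": 0.0, "grip": 1.0}, {"x": 0.0, "y": 0.054, "z": 0.058, "ax": 0.0, "ay": 0.0, "az": 0.0, "grip": 1.0}, {"x": 0.0, "y": 0.074, "z": 0.07, "ax": 0.0, "ay": 0.0, "az": 0.0, "grip": 1.0}, {"x": 0.0, "y": 0.094, "z": 0.082, "ax": 0.0, "ay": 0.0, "az": 0.0, "grip": 1.0}, {"x": 0.0, "y": 0.114, "z": 0.095, "ax": 0.0, "ay": 0.0, "az": 0.0, "grip": 1.0}, {"x": 0.0, "y": 0.133, "z": 0.11, "ax": 0.0, "ay": 0.0, "az": 0.0, "grip": 1.0}, {"x": 0.0, "y": 0.151, "z": 0.125, "ax": 0.0, "ay": 0.0, "az": 0.0, "grip": 1.0}, {"x": 0.0, "y": 0.168, "z": 0.141, "ax": 0.0, "ay": 0.0, "az": 0.0, "grip": 1.0}, {"x": 0.0, "y": 0.168, "z": 0.141, "ax": 0.0, "ay": 0.0, "az": 0.0, "grip": 1.0}])

```text
time: 4.75
tool_pos: [0.5159, 0.2111, 0.2091]
tcp_rot: [2.821, 1.381, -0.004]
wrist_force: [0.2, -0.0, 0.5]
width: -0.001
grip_force: 0.0
```

```bash
python3 -c "
from u import *
from h import proj
import cv2
units([arc(t,.232+.02*(1-t))-[0,0,.01] for t in np.arange(.65,-.06,-.07)])
s=imaging.read_camera('scene')
w=imaging.read_camera('wrist')
a=cv2.resize(s['img'][150:390,420:612,::-1],None,fx=2.083,fy=2.083); b=cv2.resize(w['img'][100:350,200:440,::-1],None,fx=1.6667,fy=2)
cv2.imwrite('pics/m2.png',np.hstack([a,b]))
"
```

```text
t 4.75 pos [0.5159 0.2111 0.2091] F [ 0.2 -0.   0.5] rz 0.16645200000000002 R [[0.614, 0.79, -0.002], [0.79, -0.614, -0.002], [-0.003, -0.001, -1.0]]
[0.524 0.208 0.204] -> [0.005 0.016 0.01 ]
[0.533 0.201 0.191] -> [0.005 0.038 0.035]
[0.54  0.195 0.178] -> [0.005 0.058 0.063]
[0.548 0.19  0.163] -> [0.005 0.077 0.091]
[0.554 0.185 0.148] -> [0.005 0.093 0.121]
[0.56  0.18  0.133] -> [0.005 0.107 0.153]
[0.564 0.177 0.116] -> [0.006 0.119 0.185]
[0.568 0.174 0.1  ] -> [0.006 0.129 0.219]
[0.571 0.171 0.082] -> [0.006 0.137 0.253]
[0.573 0.17  0.065] -> [0.006 0.142 0.288]
[0.574 0.169 0.047] -> [0.006 0.144 0.323]
```

View pics/m2.png

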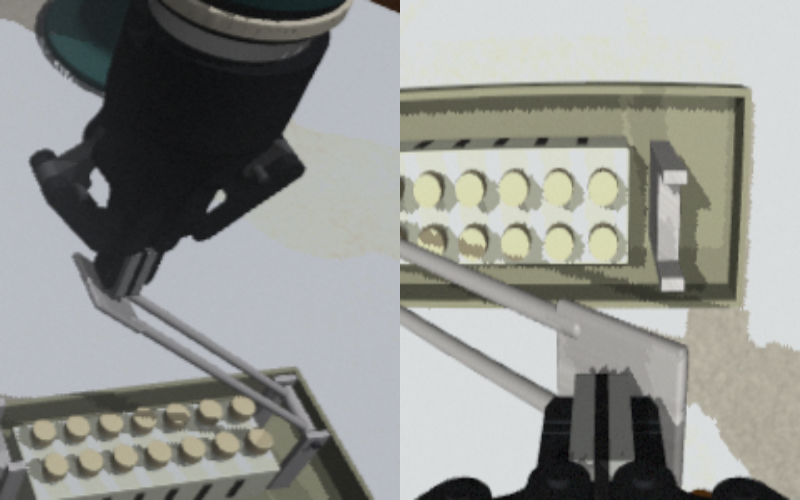

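The tip is pressing on the tab, well centred, and the bail is moving. I'll continue the arc, drifting slightly outward.

step_arm(series=[{"x": 0.0, "y": 0.018, "z": 0.01, "ax": 0.0, "ay": 0.0, "az": 0.0, "grip": 1.0}, {"x": 0.0, "y": 0.04, "z": 0.035, "ax": 0.0, "ay": 0.0, "az": 0.0, "grip": 1.0}, {"x": 0.0, "y": 0.061, "z": 0.063, "ax": 0.0, "ay": 0.0, "az": 0.0, "grip": 1.0}, {"x": 0.0, "y": 0.081, "z": 0.091, "ax": 0.0, "ay": 0.0, "az": 0.0, "grip": 1.0}, {"x": 0.0, "y": 0.098, "z": 0.121, "ax": 0.0, "ay": 0.0, "az": 0.0, "grip": 1.0}, {"x": 0.0, "y": 0.114, "z": 0.153, "ax": 0.0, "ay": 0.0, "az": 0.0, "grip": 1.0}, {"x": 0.0, "y": 0.127, "z": 0.185, "ax": 0.0, "ay": 0.0, "az": 0.0, "grip": 1.0}, {"x": 0.0, "y": 0.139, "z": 0.219, "ax": 0.0, "ay": 0.0, "az": 0.0, "grip": 1.0}, {"x": 0.0, "y": 0.149, "z": 0.24, "ax": 0.0, "ay": 0.0, "az": 0.0, "grip": 1.0}, {"x": 0.0, "y": 0.152, "z": 0.253, "ax": 0.0, "ay": 0.0, "az": 0.0, "grip": 1.0}, {"x": 0.0, "y": 0.152, "z": 0.253, "ax": 0.0, "ay": 0.0, "az": 0.0, "grip": 1.0}])

```text
time: 5.95
tool_pos: [0.5754, 0.1654, 0.0832]
tcp_rot: [-2.821, -1.382, 0.003]
wrist_force: [-0.4, -0.7, 0.9]
width: 0.002
grip_force: 0.0
```

step_arm(series=[{"x": 0.0, "y": 0.0, "z": 0.012, "ax": 0.0, "ay": 0.0, "az": 0.0, "grip": 1.0}, {"x": 0.0, "y": 0.0, "z": 0.02, "ax": 0.0, "ay": 0.0, "az": 0.0, "grip": 1.0}, {"x": 0.0, "y": 0.0, "z": 0.02, "ax": 0.0, "ay": 0.0, "az": 0.0, "grip": 1.0}])

```text
time: 6.25
tool_pos: [0.5758, 0.1659, 0.0744]
tcp_rot: [-2.821, -1.383, -0.0]
wrist_force: [0.1, 0.0, 0.2]
width: 0.004
grip_force: 0.0
```

step_arm(series=[{"x": 0.0, "y": 0.0, "z": 0.008, "ax": 0.0, "ay": 0.0, "az": 0.0, "grip": 1.0}, {"x": 0.0, "y": 0.0, "z": 0.014, "ax": 0.0, "ay": 0.0, "az": 0.0, "grip": 1.0}, {"x": 0.0, "y": 0.0, "z": 0.014, "ax": 0.0, "ay": 0.0, "az": 0.0, "grip": 1.0}, {"x": 0.0, "y": 0.0, "z": 0.014, "ax": 0.0, "ay": 0.0, "az": 0.0, "grip": 1.0}])

```text
time: 6.65
tool_pos: [0.5758, 0.1657, 0.0673]
tcp_rot: [-2.821, -1.382, 0.001]
wrist_force: [-1.0, -0.6, 0.4]
width: -0.003
grip_force: 0.0
```

step_arm(series=[{"x": 0.0, "y": 0.0, "z": 0.006, "ax": 0.0, "ay": 0.0, "az": 0.0, "grip": 1.0}, {"x": 0.0, "y": 0.0, "z": 0.01, "ax": 0.0, "ay": 0.0, "az": 0.0, "grip": 1.0}, {"x": 0.0, "y": 0.0, "z": 0.01, "ax": 0.0, "ay": 0.0, "az": 0.0, "grip": 1.0}, {"x": 0.0, "y": 0.0, "z": 0.01, "ax": 0.0, "ay": 0.0, "az": 0.0, "grip": 1.0}])

```text
time: 7.05
tool_pos: [0.5758, 0.1657, 0.0623]
tcp_rot: [-2.821, -1.382, 0.001]
wrist_force: [0.5, 0.5, -0.6]
width: 0.001
grip_force: 0.0
```

Still no stop felt, which fits a tip about 13 mm higher than reported. I'll keep going.

step_arm(series=[{"x": 0.0, "y": 0.0, "z": 0.006, "ax": 0.0, "ay": 0.0, "az": 0.0, "grip": 1.0}, {"x": 0.0, "y": 0.0, "z": 0.01, "ax": 0.0, "ay": 0.0, "az": 0.0, "grip": 1.0}, {"x": 0.0, "y": 0.0, "z": 0.01, "ax": 0.0, "ay": 0.0, "az": 0.0, "grip": 1.0}])

```text
time: 7.35
tool_pos: [0.5757, 0.1657, 0.057]
tcp_rot: [-2.821, -1.382, 0.001]
wrist_force: [-0.5, -0.3, 0.1]
width: -0.003
grip_force: 0.0
```

step_arm(series=[{"x": 0.0, "y": 0.0, "z": 0.004, "ax": 0.0, "ay": 0.0, "az": 0.0, "grip": 1.0}, {"x": 0.0, "y": 0.0, "z": 0.006, "ax": 0.0, "ay": 0.0, "az": 0.0, "grip": 1.0}, {"x": 0.0, "y": 0.0, "z": 0.006, "ax": 0.0, "ay": 0.0, "az": 0.0, "grip": 1.0}])

```text
time: 7.65
tool_pos: [0.5759, 0.1657, 0.0542]
tcp_rot: [-2.821, -1.382, 0.0]
wrist_force: [-0.4, -1.1, -0.6]
width: -0.001
grip_force: 0.0
```

```bash
python3 -c "
from u import *
from h import proj
import cv2
s=imaging.read_camera('scene')
w=imaging.read_camera('wrist')
units([]);p=bot.read_state()['tool_pos'];print(proj(s,p),fproj(w,p))
for th in(0,.1,.2):
  print(th,[np.round(proj(s,h+k*(np.cos(th)*ax+[0,0,np.sin(th)]))) for k in(.214,.236,.258)],[fproj(w,h+k*(np.cos(th)*ax+[0,0,np.sin(th)])) for k in(.214,.236,.258)])
a=cv2.resize(s['img'][260:440,360:520,::-1],None,fx=2.5,fy=3.333); b=cv2.resize(w['img'][180:330,230:400,::-1],None,fx=400/170,fy=4)
cv2.imwrite('pics/m3.png',np.hstack([a,b]))
"
```

```text
t 7.75 pos [0.5759 0.1658 0.0544] F [-0.4  1.1  0.3] rz 0.241437 R [[0.613, 0.79, -0.0], [0.79, -0.613, 0.0], [-0.0, -0.0, -1.0]]
(np.float64(390.7487257982815), np.float64(373.44637883951015)) [322. 279.]
0 [array([412., 367.]), array([396., 369.]), array([380., 371.])] [array([263., 288.]), array([310., 289.]), array([358., 289.])]
0.1 [array([416., 359.]), array([400., 360.]), array([383., 361.])] [array([253., 311.]), array([306., 315.]), array([360., 317.])]
0.2 [array([421., 350.]), array([405., 351.]), array([388., 351.])] [array([235., 339.]), array([293., 348.]), array([356., 355.])]
```

View pics/m3.png

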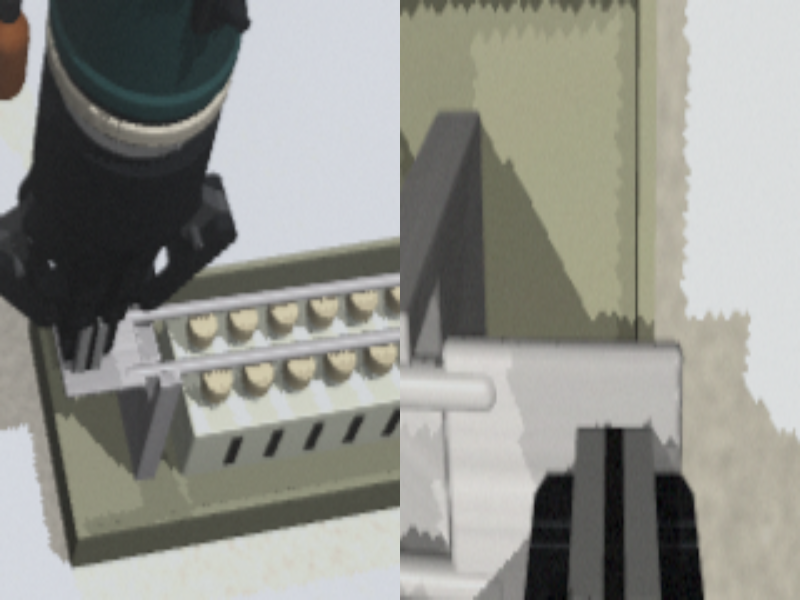

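The tip is on the outer half of the tab and the bail is almost level, at about 0.05 rad. I'll press on down to the stop.

step_arm(series=[{"x": 0.0, "y": 0.0, "z": 0.005, "ax": 0.0, "ay": 0.0, "az": 0.0, "grip": 1.0}, {"x": 0.0, "y": 0.0, "z": 0.01, "ax": 0.0, "ay": 0.0, "az": 0.0, "grip": 1.0}, {"x": 0.0, "y": 0.0, "z": 0.01, "ax": 0.0, "ay": 0.0, "az": 0.0, "grip": 1.0}])

```text
time: 8.05
tool_pos: [0.5757, 0.1657, 0.049]
tcp_rot: [-2.821, -1.382, 0.001]
wrist_force: [-0.2, -0.6, -0.2]
width: -0.001
grip_force: 0.0
```

step_arm(series=[{"x": 0.0, "y": 0.0, "z": 0.005, "ax": 0.0, "ay": 0.0, "az": 0.0, "grip": 1.0}, {"x": 0.0, "y": 0.0, "z": 0.008, "ax": 0.0, "ay": 0.0, "az": 0.0, "grip": 1.0}, {"x": 0.0, "y": 0.0, "z": 0.008, "ax": 0.0, "ay": 0.0, "az": 0.0, "grip": 1.0}])

```text
time: 8.35
tool_pos: [0.576, 0.1657, 0.0453]
tcp_rot: [-2.821, -1.382, 0.0]
wrist_force: [0.4, -0.3, -0.3]
width: 0.003
grip_force: 0.0
```

No pictures left, so I'll check the tab edges numerically against the expected closed position.

```bash
python3 -c "
from u import *
from h import proj
import cv2
s=imaging.read_camera('scene');w=imaging.read_camera('wrist');units([])
p=cv2.imread('pics/m3.png');yt=np.array([.613,.79,0])
old=cv2.resize(p[:,400:],(170,150),interpolation=cv2.INTER_AREA)
print('old wrist col 345 from row 258',old[78:98,115].mean(1).astype(int)); print('new',w['img'][258:278,345].mean(1).astype(int))
print('old wrist row 275 from col 335',old[95,105:135].mean(1).astype(int)); print('new',w['img'][275,335:365].mean(1).astype(int))
so=cv2.resize(p[:,:400],(160,180),interpolation=cv2.INTER_AREA)
for c in (390,400): print('scene col',c,'rows 360..390',so[100:130,c-360].mean(1).astype(int),s['img'][360:390,c].mean(1).astype(int))
for th in(-.05,0,.05,.1,.15):
  e=np.cos(th)*ax+[0,0,np.sin(th)]
  print(th,'corners wrist',[fproj(w,h+.258*e+k*yt) for k in(.018,-.018)],'scene',[np.round(proj(s,h+.258*e+k*yt)) for k in(.018,-.018)])
"
```

```text
t 8.45 pos [0.5759 0.1657 0.0453] F [-0.4  0.1  0. ] rz 0.241437 R [[0.613, 0.79, -0.0], [0.79, -0.613, -0.0], [-0.0, -0.0, -1.0]]
old wrist col 345 from row 258 [169 169 172 172 173 171 157 132 126 151 173 179 184 187 186 184 182 183
 183 183]
new [174 175 174 176 176 175 159 132 122 152 179 179 182 187 188 186 185 195
 205 195]
old wrist row 275 from col 335 [184 184 184 184 184 183 184 183 185 184 183 181 168 145 136 162 175 176
 177 176 174 173 172 172 173 176 175 175 176 176]
new [186 186 185 185 185 182 184 186 184 187 195 191 191 165 140 144 163 169
 173 170 170 172 168 171 174 175 177 181 178 180]
scene col 390 rows 360..390 [ 32  34  40  43  47  53  55  62  69  77  86 113 155 167 168 168 170 171
 147 122  95  86  83  84  88 101 125 136 139 139] [ 31  32  34  44  44  50  50  60  62  76  86  87  90  93 103 157 167 166
 165 169 171 145  90  81  84  83  82 133 138 138]
scene col 400 rows 360..390 [ 94  95  94  93  91  92 103 118 134 145 154 164 167 166 169 172 170 131
  94  84  83  83  83  83  82  83  84  84  82  82] [ 53 103  99  95  97  97  84  64  58  67 138 161 165 168 168 169 166 168
 170 176 130  90  83  83  83  84  83  80  84  82]
-0.05 corners wrist [array([358., 249.]), array([355., 318.])] scene [array([382., 388.]), array([377., 364.])]
0 corners wrist [array([361., 260.]), array([358., 332.])] scene [array([383., 384.]), array([377., 359.])]
0.05 corners wrist [array([364., 272.]), array([360., 348.])] scene [array([385., 379.]), array([378., 354.])]
0.1 corners wrist [array([365., 287.]), array([360., 366.])] scene [array([387., 374.]), array([380., 349.])]
0.15 corners wrist [array([364., 304.]), array([359., 387.])] scene [array([389., 369.]), array([382., 344.])]
```

The tab is still moving with the finger, with about 6–10 mm left. I'll continue to the stop.

step_arm(series=[{"x": 0.0, "y": 0.0, "z": 0.005, "ax": 0.0, "ay": 0.0, "az": 0.0, "grip": 1.0}, {"x": 0.0, "y": 0.0, "z": 0.01, "ax": 0.0, "ay": 0.0, "az": 0.0, "grip": 1.0}, {"x": 0.0, "y": 0.0, "z": 0.01, "ax": 0.0, "ay": 0.0, "az": 0.0, "grip": 1.0}])

```text
time: 8.75
tool_pos: [0.5762, 0.1658, 0.0448]
tcp_rot: [-2.821, -1.382, 0.0]
wrist_force: [-11.2, -2.8, 24.9]
width: 0.0
grip_force: 12.3
```

step_arm(series=[{"x": 0.0, "y": 0.0, "z": 0.004, "ax": 0.0, "ay": 0.0, "az": 0.0, "grip": 1.0}, {"x": 0.0, "y": 0.0, "z": 0.006, "ax": 0.0, "ay": 0.0, "az": 0.0, "grip": 1.0}, {"x": 0.0, "y": 0.0, "z": 0.006, "ax": 0.0, "ay": 0.0, "az": 0.0, "grip": 1.0}])

```text
time: 9.05
tool_pos: [0.5763, 0.1659, 0.0445]
tcp_rot: [2.821, 1.383, -0.0]
wrist_force: [-16.5, -3.7, 39.5]
width: 0.003
grip_force: 19.5
```

The hard stop is reached at 40 N. I'll retreat straight up and check.

step_arm(series=[{"x": 0.0, "y": 0.0, "z": -0.02, "ax": 0.0, "ay": 0.0, "az": 0.0, "grip": 1.0}, {"x": 0.0, "y": 0.0, "z": -0.08, "ax": 0.0, "ay": 0.0, "az": 0.0, "grip": 1.0}, {"x": 0.0, "y": 0.0, "z": -0.16, "ax": 0.0, "ay": 0.0, "az": 0.0, "grip": 1.0}, {"x": 0.0, "y": 0.0, "z": -0.24, "ax": 0.0, "ay": 0.0, "az": 0.0, "grip": 1.0}, {"x": 0.0, "y": 0.0, "z": -0.3, "ax": 0.0, "ay": 0.0, "az": 0.0, "grip": 1.0}, {"x": 0.0, "y": 0.0, "z": -0.3, "ax": 0.0, "ay": 0.0, "az": 0.0, "grip": 1.0}, {"x": 0.0, "y": 0.0, "z": -0.3, "ax": 0.0, "ay": 0.0, "az": 0.0, "grip": 1.0}, {"x": 0.0, "y": 0.0, "z": -0.3, "ax": 0.0, "ay": 0.0, "az": 0.0, "grip": 1.0}])

```text
time: 9.85
tool_pos: [0.5748, 0.1654, 0.1857]
tcp_rot: [-2.821, -1.382, 0.004]
wrist_force: [0.3, 0.3, 0.5]
width: -0.001
grip_force: 0.0
```

```bash
python3 -c "
from u import *
s=imaging.read_camera('scene');units([])
for c in (390,400): print(c,s['img'][355:390,c].mean(1).astype(int))
"
```

```text
t 9.9 pos [0.5746 0.1654 0.1852] F [ 0.7 -0.3 -0.6] rz 0.24126 R [[0.613, 0.79, -0.004], [0.79, -0.613, -0.001], [-0.003, -0.002, -1.0]]
390 [ 63  88 171 178 184 181 180 178 178 178 178 184 184 186 187 181 176 180
 182 181 183 182 181 182 185 176 143  91  79  83  82  82 127 134 134]
400 [148 179 178 184 180 181 179 181 178 183 182 185 188 186 179 176 183 182
 182 182 181 183 183 187 180 129  86  83  81  81  83  80  82  82  82]
```

The tab edge stayed at row 381 after the retreat, so the bail is down and the robot is clear. Handing in.

```bash
python3 -c "
from workcell import bot
print(bot.finish_job())"
```

```text
the job is handed in; nothing more can be done
None
```

I pushed the filled tray's bail down to its hard stop, and it stayed there after the arm backed off. The spare bail was never touched. The job is handed in, but no verdict came back.

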